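# Turn the pendant stand to the customer

### The arm

A 6-joint arm with a two-finger parallel gripper is mounted at the origin on the work surface. World frame = base frame: x ahead of the robot, y to its left, z up, the work surface at z = 0. Lengths are in m, angles in rad, forces in N, time in s.
With the tool pointing down it reaches from about 0.425 to 0.95 m from the base axis. Payload 3.5 kg.
Tool frame: the origin (TCP) lies at the very end of the fingers, on their centre line; the grasp point (between the pads) lies 19 mm behind it; z points along the fingers, y is the direction in which the jaws open and shut (so a half turn about z gives the same grasp; the last joint's range is limited). The gripper opens to 85 mm and grips with 20 to 120 N. Pads are 22 mm wide; open, the fingers measure 114 mm over their backs; the gripper's body (76 mm by 85 mm) begins 54 mm behind the grasp point. The pads swing forward as they close: fully open they stand 13 mm farther back than shut.
Start: joints at [-1.449, 0.286, 1.577, -0, 1.279, -0.15], TCP at [0.181, -0.65, 0.231] pointing down, gripper open.
Joint ranges: [-2.77, 2.77], [-0.9, 2.22], [0.21, 2.48], [-1.53, 4.67], [0.24, 2.81], [-2.84, 2.84]. Speed limits (rad/s): [2.79, 2.79, 3.14, 3.14, 3.14, 3.14].

### API

Orientations are given as a unit quaternion [x, y, z, w].
In Python, from plant import ctrl, eyes, ticket gives the robot as it stands.
- The arm moves only by the tool send_rows, never from a script. Its arguments are lists of equal length, an entry for each row: "translation": the shift along the tool's x, y, z in units of 30 mm (1.0 is 30 mm), a list of three; "rotation": the turn, a rotation vector about the tool's x, y, z in units of 5 degrees (1.0 is 5 degrees), a list of three; "grip": the finger opening in mm, from 0 to 85.4. A call has 1 to 5 rows; each row shifts and turns the commanded pose from where the row before left it, along the tool's axes as they then stand; what a row does not reach is not made up. A row lasts 1/8 s, in which the tool goes at most 62.5 mm and 10.7 degrees, less where a joint would pass 70% of its speed; a pose out of reach is approached as far as the arm can. A call is refused whole if a number of a shift passes 1 or a number of a turn 1, either way. A call with a gripper value outside its range is refused whole. The fingers move at their own pace and stop on an object; "squeeze" is the grip in N (left out, the last holds). Time passes only in rows, so rows that do not move let the fingers close. It gives the time, the measured TCP pose, the force and the opening at its end, in the units of the state.
- ctrl.get_state(): the state, without advancing time (a new reading comes with each control period).
- eyes.read_camera(name): name is "side" or "top"; returns a dict with "image" (420x560x3 uint8, blue, green, red), "mtx" (3x3 intrinsics, pixels), "xyz" and "orientation" of the camera in the world. Camera axes: x right, y down, z forward; pixel columns grow to the right and rows downward; lengths in m; the calibration is good to about 2 mm. A picture is of the moment at which its call begins. There is no depth.
- ticket.sign_off(): hands the job in, once; it reports no verdict.
The state is a dict: "time": time; "qpos": joint angles; "dq": joint speeds; "joint_efforts": joint torques, N m; "eef_pos": TCP position; "tcp_rot": TCP orientation; "contact_force": force on the tool from outside, world axes, zero at the start; "wrist_torque": the same for the moment, N m; "opening": opening from 0.0 (shut) to 1.0 (fully open).
Only numpy, scipy, OpenCV 4.12 (cv2) and the standard library are available. Lean on these libraries where they do the work, as an engineer would, in place of code of your own. Each camera call takes 0.05 s, during which the arm holds its last target. There are 200 camera calls.

### The job

A customer is waiting at the blue dish: push the brass arms of the turning pendant stand round with a fingertip until the arm with the amber (orange) ball and pendant points straight at the middle of the blue dish, then take your hand away. Push gently and only with the fingers, do not squeeze or lift the stand, leave its foot standing where it is (not shoved along, twisted round or tipped), and leave everything else on the table undisturbed.

Things in the scene. Friction and masses are not known exactly. Their poses are not given: they have to be found in the camera images.
- hub (a point): Centre of the stand's turning head, on its vertical axis at arm height (135 mm); turns with the head; x axis out along the amber arm, z up. Wooden hub 34 mm across, 115 to 155 mm up, brass ball on top to 174 mm; four level round brass arms at right angles, 8 mm thick, bare from the hub to 117 mm from the axis. Below the bare arms: only the 16 mm steel post and the low foot.
- amber_tip (a point): Centre of the amber (orange) 26 mm ball ending the amber arm, 130 mm from the axis, 135 mm up. Under each arm's ball a rigid drop-shaped pendant of its colour, 25 mm thick, reaches down to 66 mm above the table. Seen from above, counter-clockwise from amber, the other three arms end in dark green, pearl white and black.
- carousel (a joint): Angle of the head on its foot (rad), counter-clockwise from above positive; 0 with the amber arm over the brass mark. Starts within 0.5 of 0, turns freely to 6.3 either way; light friction (0.05 N m, under 1 N at an arm's middle); stays where it is left.
- stand: The whole pendant stand, loose on the table, about 1.2 kg: a round wooden foot 156 mm across and 14 mm thick at the edge, rising to 30 mm at the post. Origin: centre of the foot's underside, on the axis; -x points to the small brass mark on the foot.
- foot_front (a point): The brass mark on top of the edge of the foot, 75 mm from the axis, 14 mm above the table; it belongs to the foot and does not turn with the head.
- blue_dish: Round shallow blue ceramic dish, 110 mm across, 22 mm high, open top, loose; it is to the left or to the right of the stand, on the far side from the robot, with its middle 0.2 to 0.5 m from the stand's axis. Origin: centre of its underside. Leave it where it is.
- wood_dish: Dark wooden dish of the same shape (110 mm across, 22 mm high), on the other side; not the target. Origin: centre of its underside.
- ring_box: Small open black ring box, 52 x 56 mm, raised lid to 64 mm high, loose. Origin: centre of its underside.
- bead_jar: Honey-coloured jar with a brass cap, 56 mm across, 80 mm high, loose. Origin: centre of its underside.
- bangle: Dark brown bangle lying flat, 72 mm outside, 14 mm high, loose. Origin: centre of its underside.
- calculator: Grey pocket calculator lying flat, 115 x 75 x 16 mm, loose. Origin: centre of its underside.
- polish: Small green bottle with white cap, 40 mm across, 100 mm high, standing loose. Origin: centre of its underside.
Mind the look-alikes: they are no part of the job. What is shaped like the blue_dish but pink is not meant.

How it is judged:
At the end, for the whole second after the job is handed in: Amber arm's line, prolonged, passes within 35 mm of the blue dish's middle; head at rest (0.05 rad/s); stand upright (0.05 rad), under 6 mm up, foot within 25 mm and its brass mark within 30 mm of their start; every other loose thing within 20 mm of its start (x of blue_dish in the frame of hub above 0.1 m and y of blue_dish in the frame of hub between -0.035 and 0.035 m and velocity of joint carousel between -0.05 and 0.05 rad/s and angle between stand's own z axis and vertical below 0.05 rad and height (world z) of stand below 0.006 m and distance of stand from where it was at the start of the episode below 0.025 m and distance of foot_front from where it was at the start of the episode below 0.03 m and distance of each of blue_dish, wood_dish, ring_box, bead_jar, bangle, calculator, polish from where it was at the start of the episode below 0.02 m); the robot touches nothing.
It fails at once if the stand's foot is shoved more than 25 mm or twisted round (brass mark moved more than 30 mm) (distance of stand from where it was at the start of the episode above 0.025 m or distance of foot_front from where it was at the start of the episode above 0.03 m).
It fails at once if the stand is lifted (foot more than 10 mm up) or tipped by more than 0.15 rad (height (world z) of stand above 0.01 m or angle between stand's own z axis and vertical above 0.15 rad).
It fails at once if the fingers press on the stand with more than 10 N (squeezed or shoved) (contact force between the fingers and stand above 10 N).
It fails at once if the arm or the gripper's body, not the fingers, pushes the stand (contact force between the arm and stand above 2 N).
It fails at once if another thing on the table is moved by more than 20 mm (distance of any of blue_dish, wood_dish, ring_box, bead_jar, bangle, calculator, polish from where it was at the start of the episode above 0.02 m).
It also fails if it takes over 40 s, if anything falls off the work surface, if the arm or the gripper's body presses on something with over 40 N, if the wrist force passes 120 N, or if a joint passes its speed limit or range.

## Working session

There is one attempt and no reset: what is moved stays moved. The work goes in short steps, Python scripts to look and compute and a tool call to move; the robot and the scene stay as the last step left them, time stands still between calls to the robot, and variables do not carry over. Pictures are saved under pics/ and viewed, about 8 in all and at most 12, crops included, and the job is handed in when it is done.

Besides the shell and the picture viewer there is one more tool, called as name(argument=value, ...) on one line, values as JSON. send_rows: Moves the arm, as the interface text tells. Its arguments: {"type":"object","properties":{"translation":{"type":"array"},"rotation":{"type":"array"},"grip":{"type":"array"},"squeeze":{"type":"number"}},"required":["translation","rotation","grip"]}

```bash
mkdir -p pics; cat > h.py <<'E'
import numpy as np, cv2
from scipy.spatial.transform import Rotation as R
from plant import ctrl, eyes, ticket
def ray(c,u,v,z):
    d=R.from_quat(c["orientation"]).apply(np.linalg.inv(c["mtx"])@[u,v,1]); o=np.array(c["xyz"])
    return o+d*(z-o[2])/d[2]
def proj(c,p):
    q=c["mtx"]@R.from_quat(c["orientation"]).inv().apply(np.array(p)-c["xyz"]); return q[:2]/q[2]
E
python3 - <<'E'
from h import *
import pickle
for n in("top","side"):
    c=eyes.read_camera(n); cv2.imwrite(f"pics/{n}0.png",c["image"]); print(n,c["xyz"],c["orientation"],c["mtx"].tolist() if hasattr(c["mtx"],"tolist") else c["mtx"]); pickle.dump(c,open(n+"0.pkl","wb"))
print(ctrl.get_state())
E
```

```text
top [0.44519619 0.01168817 1.12234349] [ 0.70835584 -0.70362998  0.04184269 -0.03722967] [[403.1446091693003, 0.0, 283.3243681389223], [0.0, 403.1446091693003, 214.93496248907135], [0.0, 0.0, 1.0]]
side [-0.37109488 -1.02327301  1.13214391] [ 0.83611253 -0.3124634   0.16884678 -0.41805889] [[535.004262433702, 0.0, 278.47797374976466], [0.0, 535.004262433702, 197.13829701309], [0.0, 0.0, 1.0]]
{'time': 0.1, 'qpos': array([-1.44899058e+00,  2.87111738e-01,  1.57806628e+00, -7.62577021e-06,
        1.27858067e+00, -1.49971995e-01]), 'dq': array([ 0.001039  , -0.00097167, -0.00311291,  0.00020532,  0.00043375,
        0.00055831]), 'joint_efforts': array([ 6.20028859e-04, -4.07297051e+01, -2.93697488e+01, -1.21794715e-04,
        3.43955631e-03, -7.26495216e-06]), 'eef_pos': array([ 0.18117063, -0.64960516,  0.23004306]), 'tcp_rot': array([ 9.90780576e-01,  1.35472054e-01,  1.16020741e-05, -1.08296177e-03]), 'contact_force': array([-0.58721952, -0.00149333,  0.24899479]), 'wrist_torque': array([-0.04438196,  0.01963543, -0.02979873]), 'opening': 1.00006127388421}
```

View pics/top0.png

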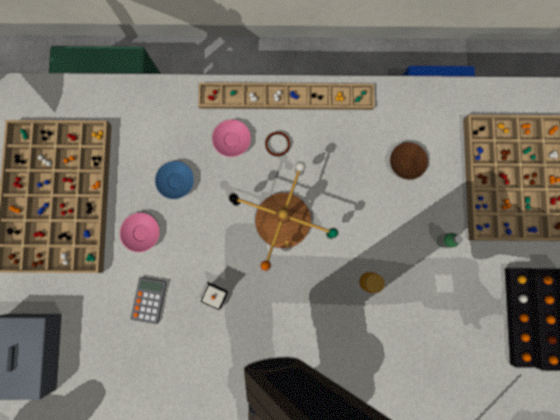

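View pics/side0.png

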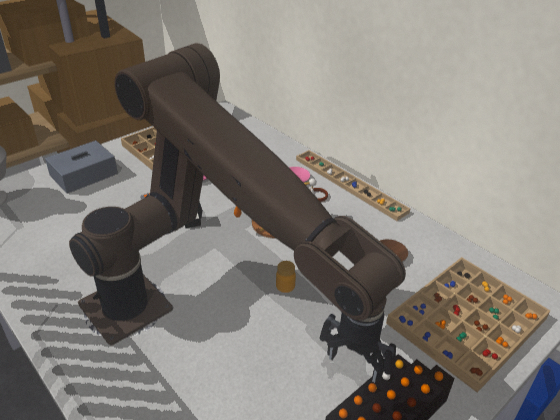

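The top view shows the hub at about (283,215), amber (265,266), green (332,233), white (300,168), black (235,199) and the blue dish (174,180). In the side view the stand is mostly hidden behind the arm.

```bash
python3 - <<'E'
from h import *
import pickle
c=pickle.load(open("top0.pkl","rb"))
cr=c["image"][140:290,140:360]; cv2.imwrite("pics/crop0.png",cv2.resize(cr,None,fx=3.6,fy=3.6,interpolation=cv2.INTER_CUBIC))
for n,u,v,z in [("hubtop",283,215,.165),("amber",265,266,.135),("green",332,233,.135),("white",300,168,.135),("black",235,199,.135),("blue",174,180,.02),("pink1",232,138,.02),("pink2",140,232,.02),("box",214,296,.03),("jar",372,282,.08),("polish",449,240,.08),("wood",409,160,.02),("bangle",278,144,.01),("calc",149,300,.016)]:
    print(n,ray(c,u,v,z).round(3))
E
```

```text
hubtop [0.553 0.007 0.165]
amber [0.431 0.049 0.135]
green [ 0.512 -0.114  0.135]
white [ 0.674 -0.035  0.135]
black [0.595 0.125 0.135]
blue [0.664 0.309 0.02 ]
pink1 [0.786 0.15  0.02 ]
pink2 [0.519 0.396 0.02 ]
box [0.349 0.188 0.03 ]
jar [ 0.391 -0.223  0.08 ]
polish [ 0.5   -0.424  0.08 ]
wood [ 0.726 -0.346  0.02 ]
bangle [0.772 0.021 0.01 ]
calc [0.337 0.365 0.016]
```

View pics/crop0.png

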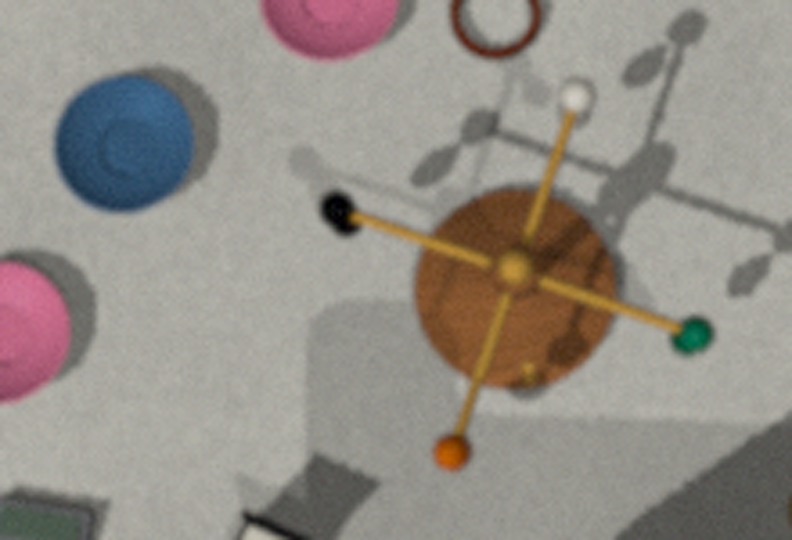

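send_rows(translation=[[0.95,-0.85,0],[0.95,-0.85,0],[0.95,-0.85,0],[0.95,-0.85,0],[0.95,-0.85,0]], rotation=[[0,0,0],[0,0,0],[0,0,0],[0,0,0],[0,0,0]], grip=[0,0,0,0,0])

```text
time: 0.72
eef_pos: [0.2847, -0.4877, 0.2307]
tcp_rot: [0.991, 0.135, -0.0, -0.001]
contact_force: [-0.0, 0.1, 0.3]
opening: 0.002
```

send_rows(translation=[[0.95,-0.85,0],[0.95,-0.85,0],[0.95,-0.85,0],[0.95,-0.85,0],[0.95,-0.85,0]], rotation=[[0,0,0],[0,0,0],[0,0,0],[0,0,0],[0,0,0]], grip=[0,0,0,0,0])

```text
time: 1.35
eef_pos: [0.3876, -0.3267, 0.2308]
tcp_rot: [0.991, 0.135, -0.0, -0.0]
contact_force: [0.8, 0.4, 0.3]
opening: 0.001
```

send_rows(translation=[[0.95,-0.85,0],[0.95,-0.85,0],[0.95,-0.85,0],[0.95,-0.85,0],[0.95,-0.85,0]], rotation=[[0,0,0],[0,0,0],[0,0,0],[0,0,0],[0,0,0]], grip=[0,0,0,0,0])

```text
time: 1.98
eef_pos: [0.4906, -0.1657, 0.2309]
tcp_rot: [0.991, 0.135, -0.0, -0.0]
contact_force: [0.4, 0.3, 1.1]
opening: 0.007
```

send_rows(translation=[[0.86,-0.77,0],[0.86,-0.77,0],[0.86,-0.77,0],[0.86,-0.77,0],[0.86,-0.77,0]], rotation=[[0,0,0],[0,0,0],[0,0,0],[0,0,0],[0,0,0]], grip=[0,0,0,0,0])

```text
time: 2.6
eef_pos: [0.5838, -0.02, 0.2307]
tcp_rot: [0.991, 0.135, -0.0, -0.0]
contact_force: [0.1, -0.6, -0.5]
opening: 0.001
```

send_rows(translation=[[0.86,-0.77,0],[0.86,-0.77,0],[0,0,0],[0,0,0]], rotation=[[0,0,0],[0,0,0],[0,0,0],[0,0,0]], grip=[0,0,0,0])

```text
time: 3.1
eef_pos: [0.6204, 0.037, 0.2307]
tcp_rot: [0.991, 0.136, -0.001, 0.0]
contact_force: [-0.1, -0.2, 0.8]
opening: 0.002
```

```bash
python3 - <<'E'
from h import *
s=ctrl.get_state(); print(s["eef_pos"],s["qpos"])
a=eyes.read_camera("top")["image"][110:320,140:420]; b=eyes.read_camera("side")["image"][130:340,150:430]
cv2.imwrite("pics/1.png",cv2.resize(np.vstack([a,b]),None,fx=1.4,fy=1.4))
E
```

```text
[0.62039896 0.0369985  0.23067886] [-1.03320800e-01  1.71518978e-01  1.71402596e+00 -4.75130790e-04
  1.25738972e+00  1.19562360e+00]
```

View pics/1.png

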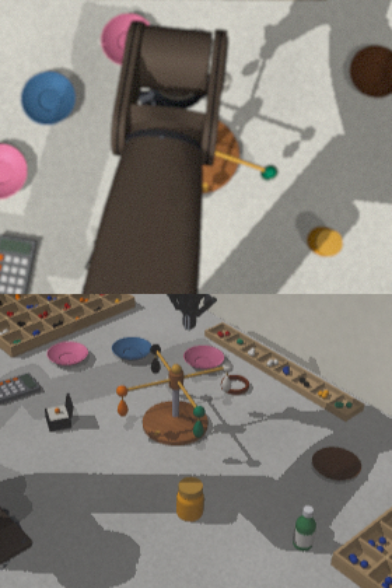

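The side view is now clear. The shut fingers hang behind the hub between the black arm (155,350) and the white arm (225,370), so I descend there.

send_rows(translation=[[0,0,0.92],[0,0,0.92],[0,0,0.92],[0,0,0.92],[0,0,0]], rotation=[[0,0,0],[0,0,0],[0,0,0],[0,0,0],[0,0,0]], grip=[0,0,0,0,0])

```text
time: 3.82
eef_pos: [0.6186, 0.0365, 0.1181]
tcp_rot: [0.991, 0.135, -0.003, -0.001]
contact_force: [0.4, -0.7, 0.1]
opening: -0.001
```

```bash
python3 - <<'E'
from h import *
p=ctrl.get_state()["eef_pos"]; print(p)
Rm=R.from_quat(ctrl.get_state()["tcp_rot"]); cur=p.copy()
for a in list(range(20,-75,-6)):
    t=np.array([.553+.078*np.cos(np.radians(a)),.006+.078*np.sin(np.radians(a)),p[2]])
    print(a,(Rm.inv().apply(t-cur)/.03).round(2)); cur=t
E
```

```text
[0.61858648 0.03654445 0.11814994]
20 [ 0.21  0.19 -0.  ]
14 [ 0.01  0.27 -0.  ]
8 [-0.02  0.27 -0.  ]
2 [-0.05  0.27 -0.  ]
-4 [-0.08  0.26 -0.  ]
-10 [-0.1   0.25  0.  ]
-16 [-0.13  0.24  0.  ]
-22 [-0.15  0.22  0.  ]
-28 [-0.18  0.21  0.  ]
-34 [-0.2   0.19  0.  ]
-40 [-0.22  0.17  0.  ]
-46 [-0.23  0.14  0.  ]
-52 [-0.25  0.12  0.  ]
-58 [-0.26  0.09  0.  ]
-64 [-0.26  0.06  0.  ]
-70 [-0.27  0.04  0.  ]
```

send_rows(translation=[[0.21,0.19,0],[0.01,0.27,0],[-0.02,0.27,0],[-0.05,0.27,0],[-0.08,0.26,0]], rotation=[[0,0,0],[0,0,0],[0,0,0],[0,0,0],[0,0,0]], grip=[0,0,0,0,0])

```text
time: 4.45
eef_pos: [0.6331, 0.0008, 0.1211]
tcp_rot: [0.991, 0.135, 0.0, -0.0]
contact_force: [-0.6, 1.7, 0.1]
opening: 0.001
```

send_rows(translation=[[-0.1,0.25,0],[-0.13,0.24,0],[-0.15,0.22,0],[-0.18,0.21,0],[-0.2,0.19,0]], rotation=[[0,0,0],[0,0,0],[0,0,0],[0,0,0],[0,0,0]], grip=[0,0,0,0,0])

```text
time: 5.08
eef_pos: [0.6198, -0.0372, 0.121]
tcp_rot: [0.991, 0.135, 0.0, 0.0]
contact_force: [0.3, 0.4, 0.2]
opening: 0.004
```

```bash
python3 - <<'E'
from h import *
print(ctrl.get_state()["eef_pos"])
a=eyes.read_camera("top")["image"][110:320,140:420]; b=eyes.read_camera("side")["image"][130:340,150:430]
cv2.imwrite("pics/2.png",cv2.resize(np.vstack([a,b]),None,fx=1.4,fy=1.4))
E
```

```text
[ 0.61984212 -0.03723492  0.12096672]
```

View pics/2.png

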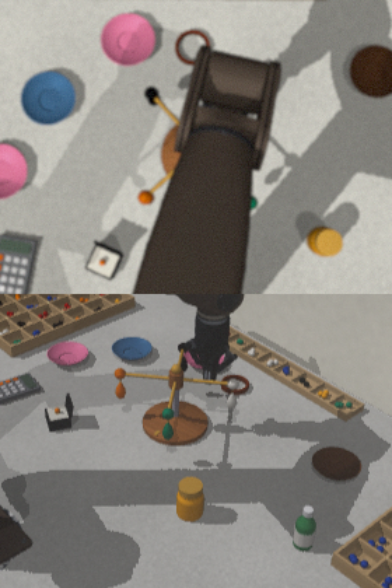

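Amber has moved from about (265,266) to (244,251) in full-picture pixels, so the push is working. I carry on.

send_rows(translation=[[-0.22,0.17,0],[-0.23,0.14,0],[-0.25,0.12,0],[-0.26,0.09,0],[-0.26,0.06,0]], rotation=[[0,0,0],[0,0,0],[0,0,0],[0,0,0],[0,0,0]], grip=[0,0,0,0,0])

```text
time: 5.8
eef_pos: [0.5891, -0.0637, 0.121]
tcp_rot: [0.991, 0.135, 0.0, 0.0]
contact_force: [1.8, -0.6, -0.1]
opening: -0.004
```

send_rows(translation=[[-0.27,0.04,0],[-0.27,0.02,0],[-0.27,-0.01,0],[0,0,0],[0,0,0]], rotation=[[0,0,0],[0,0,0],[0,0,0],[0,0,0],[0,0,0]], grip=[0,0,0,0,0])

```text
time: 6.42
eef_pos: [0.5664, -0.0714, 0.1209]
tcp_rot: [0.991, 0.136, -0.0, 0.0]
contact_force: [0.1, 0.2, -0.3]
opening: 0.0
```

```bash
python3 - <<'E'
from h import *
print(ctrl.get_state()["eef_pos"])
a=eyes.read_camera("top")["image"][110:320,140:420]; b=eyes.read_camera("side")["image"][130:340,150:430]
cv2.imwrite("pics/3.png",cv2.resize(np.hstack([a,b]),None,fx=1.4,fy=1.4))
E
```

```text
[ 0.56636489 -0.07140581  0.12091947]
```

View pics/3.png

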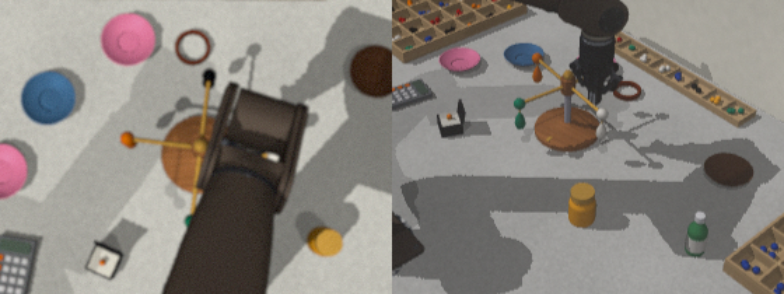

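Amber is at about (231,210) full-picture, roughly 14° short of the dish. I push about 12° more, then look.

send_rows(translation=[[-0.27,-0.03,0],[-0.27,-0.06,0],[0,0,0],[0,0,0]], rotation=[[0,0,0],[0,0,0],[0,0,0],[0,0,0]], grip=[0,0,0,0])

```text
time: 7.02
eef_pos: [0.5499, -0.0731, 0.1209]
tcp_rot: [0.991, 0.135, -0.0, 0.0]
contact_force: [0.0, -0.2, -0.2]
opening: -0.0
```

```bash
python3 - <<'E'
from h import *
print(ctrl.get_state()["eef_pos"])
a=eyes.read_camera("top")["image"][150:280,140:360]
cv2.imwrite("pics/4.png",cv2.resize(a,None,fx=3.6,fy=3.6,interpolation=cv2.INTER_CUBIC))
E
```

```text
[ 0.54990204 -0.07313568  0.12092516]
```

View pics/4.png

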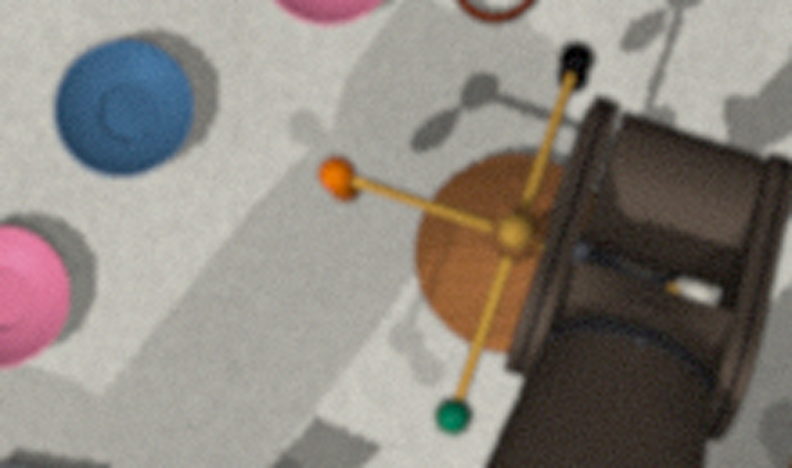

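The amber ball is at crop (337,175), black (576,58), green (453,414) and the blue dish (124,106). I work out the angles.

```bash
python3 - <<'E'
from h import *
import pickle
c=pickle.load(open("top0.pkl","rb"))
w=lambda x,y,z:ray(c,140+x/3.6,150+y/3.6,z)[:2]
A,B,G,D=w(337,175,.135),w(576,58,.135),w(453,414,.135),w(124,106,.022)
H=(B+G)/2; ang=lambda v:np.degrees(np.arctan2(v[1],v[0])).round(1)
print(A,H,D,"amber",ang(A-H),"perp BG",ang(G-B)-90+360,"dish",ang(D-H),"vs .553,.006",ang(D-[.553,.006]))
E
```

```text
[0.59591238 0.12881988] [0.55633286 0.00600145] [0.66559655 0.30698323] amber 72.1 perp BG 431.4 dish 70.0 vs .553,.006 69.5
```

The arm is about 2° off, or 10 mm at the dish against a 35 mm tolerance. I back off the arm and rise.

send_rows(translation=[[0.4,0.08,0],[0.4,0.05,0],[0,0,0],[0,0,-0.8],[0,0,-0.8]], rotation=[[0,0,0],[0,0,0],[0,0,0],[0,0,0],[0,0,0]], grip=[0,0,0,0,0])

```text
time: 7.7
eef_pos: [0.574, -0.0702, 0.1688]
tcp_rot: [0.991, 0.136, -0.001, -0.0]
contact_force: [0.9, -0.6, 0.3]
opening: 0.003
```

send_rows(translation=[[0,0,-0.9],[0,0,-0.9],[0,0,-0.9],[0,0.9,-0.2],[0,0.9,-0.2]], rotation=[[0,0,0],[0,0,0],[0,0,0],[0,0,0],[0,0,0]], grip=[0,0,0,0,0])

```text
time: 8.32
eef_pos: [0.5891, -0.123, 0.2624]
tcp_rot: [0.991, 0.136, 0.0, 0.0]
contact_force: [0.7, -0.4, -0.4]
opening: 0.003
```

send_rows(translation=[[0,0.9,0],[0,0.9,0],[0,0.9,0],[0,0,0],[0,0,0]], rotation=[[0,0,0],[0,0,0],[0,0,0],[0,0,0],[0,0,0]], grip=[0,0,0,0,0])

```text
time: 8.95
eef_pos: [0.6104, -0.2004, 0.2614]
tcp_rot: [0.991, 0.135, -0.0, -0.001]
contact_force: [0.7, 0.3, 0.1]
opening: -0.001
```

```bash
python3 - <<'E'
from h import *
a=eyes.read_camera("top")["image"][140:290,140:360]
cv2.imwrite("pics/5.png",cv2.resize(a,None,fx=3.6,fy=3.6,interpolation=cv2.INTER_CUBIC))
E
```

```text
(no output)
```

View pics/5.png

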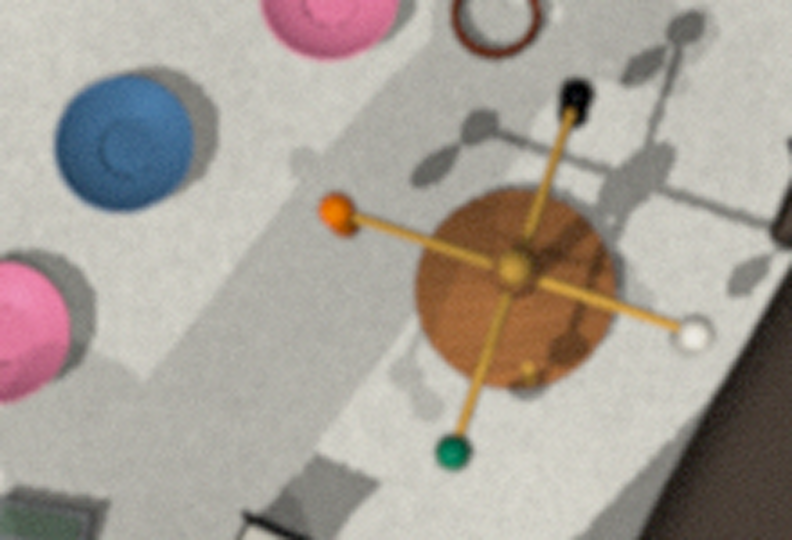

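The foot, the brass mark (528,371) and the dishes sit exactly where they did in the first crop. Amber at (336,213) points at the blue dish (124,142), and the hand is clear.

```bash
python3 -c "
from h import *
print(ticket.sign_off())"
```

```text
the job is handed in; nothing more can be done
None
```

I turned the stand about 90° clockwise by pushing the white arm with the closed fingertips. The amber arm now points at the blue dish. I then backed the fingers off, lifted clear and handed the job in at about 9 s; the hand-in reports no verdict.

- **Aim:** before I withdrew, the amber arm was measured 1.5–2.5° off the dish's middle, roughly 8–14 mm there against the 35 mm allowed. In the last picture it looked unchanged; I did not measure it again.
- **Stand:** the foot and its brass mark are at the same pixels as at the start. The force reading at the end of each move stayed under 2 N; I did not see it in between.
- **Other things:** the blue dish and the parts of the pink dishes and bangle in the last picture had not moved. The last picture was a close crop of the stand from above, so the jar, polish and wood dish were not rechecked after the hand withdrew, and the calculator and ring box only at their edges. The hand never went near any of these on the table.
- **Checks:** none failed or disagreed.

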